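# Turn the vial tray onto its ledges and clamp it with the draw latch

## Task

The small vial tray sits the wrong way round in its cradle, sunk down into the notches. Lift it out, turn it half a turn and set it back so that its lugs rest on the yellow ledges with its catch towards the latch; then swing the latch's wire loop over, hook it behind the lip of the catch, and press the lever down flat so that the tray is clamped against the stops. Let go, and leave the things standing around where they are.

Things in the scene. Friction and masses are not known exactly. Their poses are not given: they have to be found in the camera images.
- cradle: Blue cradle, grey 278 x 124 mm base plate, fixed; origin on the worktop below the seat; x runs along it from the tray place towards the latch, z up. Side walls (inner faces y = +-45.5, 13 mm thick, x = -68..72 mm) have yellow-topped ledges 62 mm high at x = -36..-2 and 24..72, and notches 30 mm high at x = -62..-36 and -2..24. Open at the -x end. Latch pedestal x = 104..204, y +-29, 70 mm high.
- seat (a point): Point of the cradle (x = 0, y = 0, z = 38 mm; axes as the cradle's) where the tray's origin lies when the tray stands on the ledges and touches the two stops. The stops have black rubber faces at x = 60, y = +-32..44, up to z = 85 mm. Set the tray there or up to 8 mm short of the stops (towards -x): the latch draws it home. 3.5 mm side play each way between the walls.
- tray: White open tray, loose, about 0.4 kg, 120 x 84 mm, walls 40 mm high; three vials fixed in its -x end (tops z = 58). Origin: centre of underside; x towards its steel catch, z up. Orange lugs 16 mm long reach to y = +-56 at x = 45 and -15, undersides z = 24. At the start nested, half a turn from the cradle, underside 8 mm above the worktop, origin at about x = -4 mm of the cradle.
- tray_grip (a point): Centre of the tray's grey handle bar: 71 mm above the tray's underside; the bar is 60 mm long (x), 12 mm wide (y), 14 mm high, free on both sides at its middle. Axes as the tray's.
- catch (a point): On the tray (x = 82, y = 0, z = 45 mm, axes as the tray's): where the middle of the loop's bar lies when hooked. The catch is a 24 mm wide steel shelf, its top 3 mm below this point, from the tray's end wall (22 mm towards -x, top 5 mm below this point) to an upright lip 5 mm thick, inner face 3 mm towards +x, top 5 mm above this point. The bar must lie between wall and lip.
- lever_pivot (a point): Axis of the lever (along the cradle's y), fixed at x = 142, z = 81 mm of the cradle. Axes as the cradle's.
- lever_tip (a point): End of the steel lever with the red tip, 55 mm from the pivot; the lever is 22 mm wide and 6 mm thick.
- lever (a joint): Lever angle: 0 = flat (closed), pointing to the cradle's +x; it grows as the lever rises, 1.57 upright, 1.75 fully open, leaning a little to the tray. Friction keeps it where it is left (about 1.1 N at its tip). Pulling the loop towards the tray draws it open. The loop's bar goes in behind the lip only with the lever open by about 1.4 rad or more.
- loop_hinge (a point): Hinge of the loop on the lever (axis along the cradle's y): 18 mm from the pivot, 0.17 rad below the lever's centre line, so it lies at angle (lever - 0.17) round the pivot, from +x up. Shut, it lies below the line from the pivot to the catch: over centre, held by the loop's spring.
- loop (a joint): Loop angle against the lever: the loop points from its hinge at angle (pi - loop + lever) in the cradle's x-z plane, from +x up. 3.59 = folded back away from the tray, where it rests by its weight (about 40 g); it swings freely over the top and falls towards the tray. Two 6 mm wire arms at y = +-22 mm and a cross bar. It can stretch up to 6 mm on a spring (6 N at first, 15 N when shut).
- loop_bar (a point): Middle of the loop's cross bar (6 mm thick, 44 mm long, along the cradle's y), 75 mm from the loop's hinge.
- loop_ball (a point): Centre of the red 14 mm ball on a thin stem for handling the loop: 28 mm from the cross bar; the stem is bent up from the loop's direction by 1.22 rad (to the upper side when the loop lies towards the tray). A pinch along the cradle's y lets it pivot between the fingers.
- wash_bottle_c (a point): Middle of a loose white wash bottle, 70 mm wide and 206 mm tall; bystander.
- reagent_0_c (a point): Middle of a loose brown dropper bottle with a red collar, 38 mm wide, 118 mm tall; bystander.
- reagent_1_c (a point): Middle of a loose brown dropper bottle with a black collar, 38 mm wide, 118 mm tall; bystander.
- timer_c (a point): Middle of a loose white kitchen-type timer, 62 x 62 x 18 mm; bystander.
- beaker_250_c (a point): Middle of a loose glass beaker, 74 mm wide, 90 mm tall; bystander.
- flask_small_c (a point): Middle of a loose conical flask, 62 mm wide, 105 mm tall; bystander.

How it is judged:
On the way, in this order (a step that is already met when the one before it is completed fails the run):
1. the tray rests on the ledges with its catch towards the latch (z of tray in the frame of cradle between 0.034 and 0.042 m and x of catch in the frame of cradle between 0.068 and 0.086 m), for 0.2 s.
2. the loop's bar lies behind the lip of the catch while the lever is still up (x of loop_bar in the frame of catch between -0.021 and 0.003 m and z of loop_bar in the frame of catch between -0.004 and 0.004 m and value of joint lever above 0.9 rad), for 0.1 s.
At the end, for the whole second after the job is handed in: Lever within 0.07 rad of flat, loop bar behind the lip of the catch (within 6 mm of its place along the pull, 4 mm in height), tray on the ledges (underside 38 mm up, within 4 mm), catch towards the latch, within 4 mm of touching the stops, level within 0.06 rad, straight within 0.08 rad, at rest (value of joint lever below 0.07 rad and x of loop_bar in the frame of catch between -0.006 and 0.003 m and z of loop_bar in the frame of catch between -0.004 and 0.004 m and z of tray in the frame of cradle between 0.034 and 0.042 m and x of tray in the frame of cradle between -0.004 and 0.004 m and angle between the x axis of tray and the x axis of cradle, either way round below 0.08 rad and angle between tray's own z axis and vertical below 0.06 rad and linear speed of tray below 0.01 m/s).
It fails at once if a bystander is moved by more than 30 mm (or knocked over) (distance of any of wash_bottle_c, reagent_0_c, reagent_1_c, timer_c, beaker_250_c, flask_small_c from where it was at the start of the episode above 0.03 m).
It fails at once if the tray is tipped by more than 0.6 rad (angle between tray's own z axis and vertical above 0.6 rad).
It also fails if it takes over 64 s, if anything falls off the work surface, if the arm or the gripper's body presses on something with over 40 N, if the wrist force passes 120 N, or if a joint passes its speed limit or range.

## Robot

A 7-joint arm with a two-finger parallel gripper is mounted at the origin on a cart in front of the work surface, level with it; the furniture and walls round the work are solid. World frame = base frame: x ahead of the robot, y to its left, z up, the work surface at z = 0. Lengths are in m, angles in rad, forces in N, time in s.
With the tool pointing down it reaches from about 0.4 to 0.925 m from the base axis. Payload 4.1 kg.
Tool frame: the origin (TCP) lies between the finger pads; the fingertips stand 11 mm ahead of it and the grasp point (between the pads) lies 8 mm behind it; z points along the fingers, y is the line along which they close (so a half turn about z gives the same grasp; the last joint's range is limited). The gripper opens to 85 mm and grips with 20 to 120 N. Pads are 22 mm wide; open, the fingers measure 114 mm over their backs; the gripper's body (76 mm by 85 mm) begins 54 mm behind the grasp point. The pads swing forward as they close: fully open they stand 13 mm farther back than shut.
Start: joints at [1.016, 0.398, 0.045, 1.537, -0.019, 1.207, -0.051], TCP at [0.286, -0.584, 0.242] pointing down, gripper open.
Joint ranges: [-2.82, 2.82], [-0.49, 2.23], [-1.37, 1.46], [0, 2.46], [-1.36, 4.5], [0.23, 2], [-2.94, 2.94]. Speed limits (rad/s): [2.57, 2.57, 3.14, 3.14, 3.14, 3.14, 3.14].

## Interface

Orientations are given as a unit quaternion [w, x, y, z].
In Python, from workcell import env, grab_frame, order, models gives the robot as it stands.
- The arm moves only by the shell command python3 -m pendant 'ROWS' [FORCE]. ROWS is JSON, a list of rows, each a list of 3 entries, a list of its own where there are three numbers: the opening, from -1 (shut) to 1 (fully open), so that 0 is half open, then the shift along the world's x, y, z in units of 25 mm (1.0 is 25 mm), then the turn about the world's z in degrees. In form: [[claw, [x, y, z], roll], ...]. A call has 1 to 8 rows; each row shifts and turns the commanded pose from where the row before left it; what a row does not reach is not made up. A row lasts 1/8 s, in which the tool goes at most 62.5 mm and 10.7 degrees, less where a joint would pass 70% of its speed; a pose out of reach is approached as far as the arm can. A call is refused whole if a number of a shift passes 1 or a number of a turn 10.7, either way. A call with a gripper value outside its range is refused whole. The fingers move at their own pace and stop on an object; FORCE is the grip in N (left out, the last holds). Time passes only in rows, so rows that do not move let the fingers close. It gives the time, the measured TCP pose, the force, the opening and the grip force at its end, in the units of the state.
- env.state(): the state, without advancing time (a new reading comes with each control period).
- grab_frame(name): name is "side" or "top" or "wrist"; returns a dict with "img" (384x512x3 uint8, red, green, blue), "intrinsics" (3x3 intrinsics, pixels), "pose" (4x4, takes a point from camera to world coordinates); the wrist camera has in their place "hand_eye" (4x4, takes a point from camera to tool coordinates, whose origin is the TCP and whose axes are the flange's). Camera axes: x right, y up, looking along -z (the intrinsics and any distortion apply to the point x, -y, -z); pixel columns grow to the right and rows downward; lengths in m; the calibration is good to about 2 mm. A picture is of the moment at which its call begins: read the wrist's pose just before it. There is no depth.
- order.hand_in(): hands the job in; it is judged then, once.
Trained networks look in the newest picture that a camera, given by its name, has taken for a name from the list of things; names that differ only in an ending like _2 or _b are one class to them, and where a whole thing is asked for, a point or a joint stands for the part that bears it (a point fixed in the world has none). Each returns a list of dicts, best first, with "conf" (0 to 1); they miss things now and then, are a little off and sometimes report something else, mostly with a low value. They report only what shows in the picture. A call takes as long as a camera call.
- models.recognise(query, camera): "box" ([left, top, right, bottom] in pixels, round what is visible of it).
- models.outline_of(query, camera): "pixels" (384x512 bool, what is visible of it) and "box" ([left, top, right, bottom] in pixels, round what is visible of it).
- models.landmark_of(query, camera): "location" ([column, row] in pixels: a listed point, or the origin of a listed thing).
The state is a dict: "clock": time; "joint_positions": joint angles; "dq": joint speeds; "joint_torque": joint torques, N m; "tcp_pos": TCP position; "tcp_rot": TCP orientation; "contact_force": force on the tool from outside, world axes, zero at the start; "ft_torque": the same for the moment, N m; "width": finger opening in m; "grip_force": force on a finger pad.
Only numpy, scipy, OpenCV 4.12 (cv2) and the standard library are available. Lean on these libraries where they do the work, as an engineer would, in place of code of your own. Each camera call takes 0.05 s, during which the arm holds its last target. There are 200 camera calls.

## Working session

There is one attempt and no reset: what is moved stays moved. The work goes in short steps, Python scripts to look and compute and a shell command to move; the robot and the scene stay as the last step left them, time stands still between calls to the robot, and variables do not carry over. Pictures are saved under pics/ and viewed, at most 10 in all, crops included, and the job is handed in when it is done.

```bash
mkdir -p pics
cat > h.py <<'E'
import numpy as np, cv2, json
from workcell import env, grab_frame, order, models
from scipy.spatial.transform import Rotation as R
def tcp():
    s=env.state(); q=s["tcp_rot"]; T=np.eye(4); T[:3,:3]=R.from_quat([q[1],q[2],q[3],q[0]]).as_matrix(); T[:3,3]=s["tcp_pos"]; return T
def frame(c):
    T=tcp(); f=grab_frame(c); P=f["pose"] if "pose" in f else T@np.array(f["hand_eye"]); return f["img"],np.array(f["intrinsics"]),np.array(P)
def ray(K,P,uv):
    d=np.array([(uv[0]-K[0,2])/K[0,0],-(uv[1]-K[1,2])/K[1,1],-1]); d=P[:3,:3]@d; return P[:3,3],d/np.linalg.norm(d)
def proj(K,P,X):
    p=np.linalg.inv(P)@np.append(X,1); return np.array([K[0,2]+K[0,0]*p[0]/-p[2],K[1,2]+K[1,1]*p[1]/p[2]])
def atz(K,P,uv,z):
    o,d=ray(K,P,uv); return o+d*(z-o[2])/d[2]
def tri(rs):
    A=sum(np.eye(3)-np.outer(d,d) for o,d in rs); b=sum((np.eye(3)-np.outer(d,d))@o for o,d in rs); X=np.linalg.solve(A,b)
    return X,[np.linalg.norm((np.eye(3)-np.outer(d,d))@(X-o)) for o,d in rs]
def save(n,img): cv2.imwrite("pics/"+n+".png",img[:,:,::-1])
E
python3 - <<'E'
from h import *
np.set_printoptions(precision=4,suppress=True)
s=env.state(); print(s["tcp_pos"],s["tcp_rot"],s["width"],s["clock"])
F={}
for c in ("side","top","wrist"):
    F[c]=frame(c); print(c,F[c][2][:3,3],F[c][1][0,0])
top=F["top"][0]; side=F["side"][0]; save("s0",np.vstack([top,side])[:, :] if 0 else side); save("t0",top)
for q in ["cradle","seat","tray","tray_grip","catch","lever_pivot","lever_tip","loop_hinge","loop_bar","loop_ball"]:
    rs=[];o=[]
    for c in ("side","top","wrist"):
        r=models.landmark_of(q,c)
        if r: o.append((c,np.round(r[0]["location"],1).tolist(),round(r[0]["conf"],2)));
        if r and r[0]["conf"]>.4: rs.append(ray(F[c][1],F[c][2],r[0]["location"]))
    print(q,o,*(tri(rs) if len(rs)>1 else ()))
print(env.state()["clock"])
E
```

```text
[ 0.2859 -0.5831  0.2412] [-0.001   0.9741  0.226  -0.0003] 0.08526415799032624 0.0
side [ 0.352  -0.349   0.5462] 357.2678393498502
top [0.34   0.3338 0.9213] 373.7610849317226
wrist [ 0.3497 -0.5523  0.3731] 331.84328640862924
cradle [('side', [242.0, 231.3], 0.67)]
seat [('side', [291.6, 179.9], 0.48)]
tray [('side', [242.9, 227.5], 0.78), ('top', [255.5, 201.5], 0.63)] [0.5073 0.3305 0.0088] [np.float64(0.0021164180891807), np.float64(0.0021164180891808286)]
tray_grip [('side', [243.5, 204.0], 0.71), ('top', [257.5, 197.1], 0.77)] [0.5063 0.3259 0.0808] [np.float64(3.323977365408237e-05), np.float64(3.323977365404554e-05)]
catch [('side', [233.5, 197.7], 0.86), ('top', [224.7, 199.2], 0.7)] [0.5028 0.4036 0.0514] [np.float64(0.004774642959898399), np.float64(0.004774642959898609)]
lever_pivot [('side', [261.3, 244.4], 0.57), ('top', [324.7, 194.0], 0.6)] [0.509  0.1725 0.0848] [np.float64(0.0025377428459778485), np.float64(0.002537742845977822)]
lever_tip [('side', [268.9, 235.3], 0.94), ('top', [336.1, 188.7], 0.76)] [0.5157 0.1535 0.1206] [np.float64(0.00028675059504515156), np.float64(0.000286750595044974)]
loop_hinge [('side', [262.9, 240.8], 0.58), ('top', [323.5, 195.7], 0.83)] [0.5086 0.1758 0.09  ] [np.float64(0.001959644202044026), np.float64(0.0019596442020440048)]
loop_bar [('side', [269.3, 248.1], 0.64), ('top', [360.6, 194.5], 0.49)] [0.5005 0.1041 0.1335] [np.float64(0.0004947653049309249), np.float64(0.0004947653049308306)]
loop_ball [('side', [275.6, 264.5], 0.67), ('top', [370.0, 193.2], 0.73)] [0.5056 0.0787 0.1173] [np.float64(0.0004369378744834381), np.float64(0.000436937874483534)]
1.65
```

Run:
```python
import cv2,numpy as np
a=cv2.imread("pics/t0.png");b=cv2.imread("pics/s0.png")
cv2.imwrite("pics/ts.png",cv2.resize(np.vstack([a,b]),(400,600)) if 0 else np.hstack([cv2.resize(a,(400,300)),cv2.resize(b,(400,300))]))
```

```text
(no output)
```

View pics/t0.png

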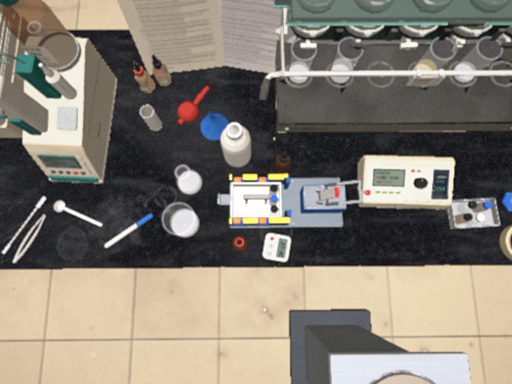

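View pics/s0.png

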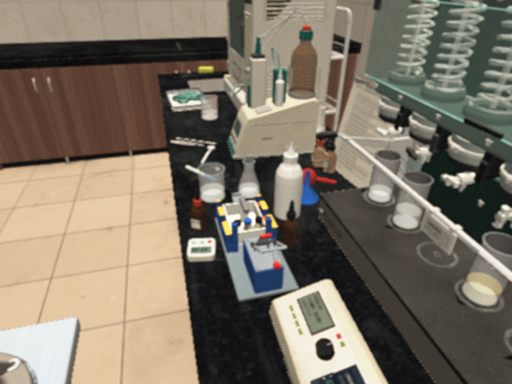

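Both pictures show the cradle running along world −y towards the latch. In top, the tray is at (256,200) and the latch pedestal at (322,197). The loop is folded right, with its ball near (370,193). The wash bottle at (236,145), the dark reagent at (283,160), the timer at (277,247) and the beaker at (180,220) stand close by.

```bash
python3 - <<'E'
from h import *
np.set_printoptions(precision=3,suppress=True)
F={c:frame(c) for c in ("side","top")}
for q in ["wash_bottle_c","reagent_0_c","reagent_1_c","timer_c","beaker_250_c","flask_small_c"]:
    rs=[]
    for c in F:
        r=models.landmark_of(q,c)
        if r: rs.append(ray(*F[c][1:],r[0]["location"])); print(c,np.round(r[0]["location"]),round(r[0]["conf"],2),end=" ")
    print(q,*(tri(rs) if len(rs)>1 else ()))
E
python3 -m pendant '[[0,[0,1,1],10],[0,[0,1,1],10],[0,[0.3,1,1],10],[0,[0.5,1,0.3],10],[0,[0.5,1,0],10],[0,[0.5,1,0],10],[0,[0.5,1,0],4],[0,[0.5,1,0],0]]'; python3 -c "
from h import *
print(env.state()['joint_positions'])"
```

```text
side [288. 178.] 0.73 top [237. 142.] 0.86 wash_bottle_c [0.63  0.373 0.107] [np.float64(0.0006121979007875708), np.float64(0.0006121979007875655)]
side [193. 210.] 0.73 top [236. 245.] 0.69 reagent_0_c [0.396 0.376 0.048] [np.float64(0.004601146775544361), np.float64(0.004601146775544492)]
side [270. 250.] 0.67 top [282. 161.] 0.57 reagent_1_c [ 0.586  0.264 -0.01 ] [np.float64(0.03205800240919374), np.float64(0.03205800240919366)]
side [202. 246.] 0.75 timer_c
side [247. 180.] 0.64 top [254. 199.] 0.69 beaker_250_c [0.504 0.333 0.139] [np.float64(0.012877909899871823), np.float64(0.012877909899871939)]
side [248. 179.] 0.8 top [186. 174.] 0.97 flask_small_c [0.564 0.497 0.047] [np.float64(0.005214435500798904), np.float64(0.005214435500798908)]
clock: 3.35
tcp_pos: [0.3566, -0.3825, 0.3249]
tcp_rot: [0.0, 0.707, 0.708, 0.0]
contact_force: [-0.3, -0.6, 0.5]
width: 0.0425
grip_force: 0.0
[ 0.9310406   0.12137326 -0.21292074  1.71293793  0.02641192  1.30981625
  0.71415247]
```

```bash
python3 -m pendant '[[0,[0.2,1,0],10],[0,[0.2,1,0],10],[0,[0.2,1,0],10],[0,[0.2,1,0],10],[0,[0.2,1,0],10],[0,[0.2,1,0],10],[0,[0.2,1,0],10],[0,[0.2,1,0],10]]'; python3 -m pendant '[[0,[0.2,1,0],10],[0,[0.2,1,0],10],[0,[0.2,1,0],10],[0,[0.2,1,0],10],[0,[0.2,1,0],10],[0,[0.2,1,0],10],[0,[0.2,1,0],10],[0,[0.2,1,0],10]]';python3 -m pendant '[[0,[0.2,1,0],10],[0,[0.2,1,0],10],[0,[0.2,1,0],0],[0,[0.2,1,0],0],[0,[0.2,1,0],0],[0,[0.2,1,0],0],[0,[0.2,1,0],0],[0,[0.2,1,0],0]]';python3 -m pendant '[[0,[0.2,1,0],0],[0,[0.2,1,0],0],[0,[0.2,1,0],0],[0,[0,0,0],0]]'; python3 -c "
from h import *
print(env.state()['joint_positions'])"
```

```text
clock: 4.35
tcp_pos: [0.3963, -0.1824, 0.3249]
tcp_rot: [0.0, 0.084, 0.996, -0.0]
contact_force: [0.3, -0.4, -0.4]
width: 0.0427
grip_force: 0.0
clock: 5.35
tcp_pos: [0.4361, 0.0175, 0.325]
tcp_rot: [0.0, -0.576, 0.817, -0.0]
contact_force: [0.3, 0.5, -0.1]
width: 0.0427
grip_force: 0.0
clock: 6.35
tcp_pos: [0.476, 0.2174, 0.3249]
tcp_rot: [0.0, 0.707, -0.707, 0.0]
contact_force: [-0.5, 0.6, 0.3]
width: 0.0429
grip_force: 0.0
clock: 6.85
tcp_pos: [0.4902, 0.2935, 0.3247]
tcp_rot: [-0.0, 0.709, -0.705, -0.001]
contact_force: [-0.4, 0.2, -0.2]
width: 0.0426
grip_force: 0.0
[ 0.07272723  0.28939325 -0.85598297  1.59328271  0.22044219  1.36048689
  2.33761902]
```

```bash
cat > m.py <<'E'
from h import *
import sys,pickle,os
np.set_printoptions(precision=4,suppress=True)
D=pickle.load(open("rays.pkl","rb")) if os.path.exists("rays.pkl") and len(sys.argv)<3 else {}
f=frame("wrist"); save("w%s"%sys.argv[1],f[0])
for q in ["seat","cradle","tray","tray_grip","catch","lever_pivot","lever_tip","loop_hinge","loop_bar","loop_ball"]:
    r=models.landmark_of(q,"wrist")
    if r and r[0]["conf"]>.4: D.setdefault(q,[]).append(ray(*f[1:],r[0]["location"]))
    print(q,np.round(r[0]["location"],1) if r else None,round(r[0]["conf"],2) if r else "",*(tri(D[q]) if len(D.get(q,[]))>1 else ()))
pickle.dump(D,open("rays.pkl","wb")); print(tcp()[:3,3],env.state()["clock"])
E
python3 m.py 0 new; python3 -m pendant '[[0.2,[0.5,1,-1],0],[0.2,[0.2,1,-1],0],[0.2,[0,0.3,-1],0],[0.2,[0,0,0],0]]'; python3 m.py 1
```

```text
seat None 
cradle None 
tray [248.5 170.3] 0.66
tray_grip [246.9 185.9] 0.84
catch [248.6 238.4] 0.79
lever_pivot [245.8  56.3] 0.92
lever_tip [242.6   6.5] 0.81
loop_hinge [243.5  36.5] 0.74
loop_bar None 
loop_ball None 
[0.4912 0.291  0.3249] 7.4
clock: 7.9
tcp_pos: [0.5075, 0.3484, 0.2478]
tcp_rot: [0.002, 0.708, -0.706, -0.001]
contact_force: [-0.3, -0.6, -0.8]
width: 0.0512
grip_force: 0.0
seat [211.7 300.3] 0.19
cradle None 
tray [259.6 140.9] 0.95 [ 0.5098  0.3325 -0.0214] [np.float64(6.067826982465587e-05), np.float64(6.067826982468087e-05)]
tray_grip [263.8 151.5] 0.75 [0.5068 0.3272 0.0852] [np.float64(0.0010887188061646032), np.float64(0.0010887188061645052)]
catch [262.3 225.9] 0.7 [0.5077 0.4253 0.0175] [np.float64(0.001814449315408626), np.float64(0.0018144493154085978)]
lever_pivot [259.  140.7] 0.45 [0.4961 0.2433 0.6319] [np.float64(0.012354550747360053), np.float64(0.012354550747360016)]
lever_tip None 
loop_hinge None 
loop_bar [162.7  76.4] 0.66
loop_ball None 
[0.5088 0.3488 0.2502] 8.45
```

View pics/w0.png

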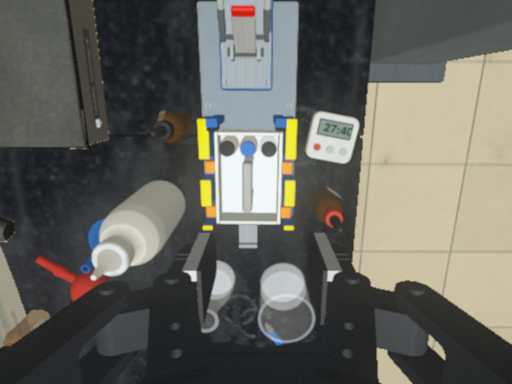

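w0 shows the nested tray with its handle bar at (248,183) and its catch at the bottom (248,235). The yellow ledges are at x≈206 and 291, the latch at the top with its red lever tip at (243,10), and the timer at right, near (332,137).

```bash
cat > y.py <<'E'
from h import *
import sys
np.set_printoptions(precision=4,suppress=True)
def yellow(f,z=.062):
    h=cv2.cvtColor(f[0],cv2.COLOR_RGB2HSV); m=cv2.inRange(h,(24,150,120),(34,255,255))
    n,l,st,c=cv2.connectedComponentsWithStats(m)
    for i in range(1,n):
        if st[i,4]>60:
            x,y,w,hh=st[i,:4]
            print(st[i],"c",atz(*f[1:],c[i],z)[:2],"lo",atz(*f[1:],(x,y),z)[:2],"hi",atz(*f[1:],(x+w,y+hh),z)[:2])
if __name__=="__main__":
    f=frame("wrist"); yellow(f); save("y"+sys.argv[1],f[0])
E
python3 - <<'E'
from y import *
import pickle
D=pickle.load(open("rays.pkl","rb"))
for q,z in [("tray_grip",.079),("catch",.053),("lever_pivot",.081),("tray",.008)]:
    print(q,[ (o+d*(z-o[2])/d[2]) for o,d in D[q]])
for c in ("wrist","top"): f=frame(c); print(c); yellow(f); save("c_"+c,f[0])
# bar orientation
f=frame("wrist"); o=models.outline_of("tray_grip","wrist"); print(o and (o[0]["conf"],o[0]["box"],o[0]["pixels"].sum()))
E
```

```text
tray_grip [array([0.5081, 0.3285, 0.079 ]), array([0.5058, 0.3288, 0.079 ])]
catch [array([0.5075, 0.4077, 0.053 ]), array([0.5067, 0.4123, 0.053 ])]
lever_pivot [array([0.508, 0.186, 0.081]), array([0.5102, 0.3187, 0.081 ])]
tray [array([0.5088, 0.3258, 0.008 ]), array([0.5097, 0.3286, 0.008 ])]
wrist
[199  63  16  55 739] c [0.5608 0.2762] lo [0.5665 0.2522] hi [0.5539 0.3009]
[312  63  17  55 743] c [0.4559 0.2761] lo [0.4643 0.2521] hi [0.4462 0.3008]
[310 145  15  34 448] c [0.4559 0.3424] lo [0.463  0.3264] hi [0.4467 0.3602]
[203 146  15  34 439] c [0.5602 0.3432] lo [0.5665 0.3275] hi [0.5532 0.3614]
[206 204  14   6  76] c [0.56   0.3893] lo [0.5662 0.3866] hi [0.5522 0.393 ]
[308 204  14   6  76] c [0.4559 0.3891] lo [0.4626 0.3864] hi [0.448  0.3929]
top
(0.75, [207.1, 84.1, 320.4, 232.9], np.int64(11307))
```

```bash
python3 -m pendant '[[0,[0,-0.82,-1],0],[0,[0,0,-1],0],[0,[0,0,-1],0],[0,[0,0,-1],0],[0,[0,0,-1],0],[0,[0,0,-1],0],[0,[0,0,-0.7],0],[0,[0,0,-0.4],0]]' 60;  python3 -m pendant '[[0,[0,0,0],0],[-0.7,[0,0,0],0],[-1,[0,0,0],0],[-1,[0,0,0],0],[-1,[0,0,0],0]]' 60
```

```text
clock: 9.65
tcp_pos: [0.5085, 0.3282, 0.0715]
tcp_rot: [0.0, 0.708, -0.706, -0.0]
contact_force: [-0.2, 0.3, 0.5]
width: 0.0422
grip_force: 0.0
clock: 10.28
tcp_pos: [0.5085, 0.3288, 0.073]
tcp_rot: [-0.0, 0.708, -0.706, -0.0]
contact_force: [-2.4, 0.0, 4.1]
width: 0.0108
grip_force: 62.2
```

```bash
python3 -m pendant '[[-1,[0,0,0.4],0],[-1,[0,0,0.8],0],[-1,[0,0,0.8],0],[-1,[0,0,0.8],0],[-1,[0,0,0.8],0],[-1,[-0.3,0,0.8],0],[-1,[-0.5,0,0.8],0],[-1,[-0.5,0,0.6],0]]';  python3 -m pendant '[[-1,[-0.2,0,0],-5],[-1,[0,0,0],-10],[-1,[0,0,0],-10],[-1,[0,0,0],-10],[-1,[0,0,0],-10],[-1,[0,0,0],-10],[-1,[0,0,0],-10],[-1,[0,0,0],-10]]'; python3 -m pendant '[[-1,[0,0,0],-10],[-1,[0,0,0],-10],[-1,[0,0,0],-10],[-1,[0,0,0],-10],[-1,[0,0,0],-10],[-1,[0,0,0],-10],[-1,[0,0,0],-10],[-1,[0,0,0],-10]]';python3 -m pendant '[[-1,[0,0,0],-10],[-1,[0,0,0],-10],[-1,[0,0,0],-5],[-1,[0.5,0,0],0],[-1,[0.5,0,0],0],[-1,[0.5,0,0],0],[-1,[0,0,0],0]]'
```

```text
clock: 11.28
tcp_pos: [0.4752, 0.3287, 0.2189]
tcp_rot: [-0.0, 0.708, -0.706, 0.0]
contact_force: [-0.4, 0.7, -4.1]
width: 0.0108
grip_force: 61.1
clock: 12.28
tcp_pos: [0.4702, 0.3285, 0.2176]
tcp_rot: [-0.0, -0.129, 0.992, 0.0]
contact_force: [-0.2, 0.8, -3.5]
width: 0.0109
grip_force: 61.0
clock: 13.28
tcp_pos: [0.47, 0.3286, 0.2176]
tcp_rot: [-0.0, 0.538, 0.843, -0.0]
contact_force: [0.1, 0.2, -3.9]
width: 0.011
grip_force: 61.0
clock: 14.15
tcp_pos: [0.5102, 0.3277, 0.2171]
tcp_rot: [0.0, 0.707, 0.707, 0.0]
contact_force: [-0.4, 0.3, -3.8]
width: 0.0107
grip_force: 61.0
```

```bash
python3 -m pendant '[[-1,[-0.09,0,-0.8],0],[-1,[0,0,-0.8],0],[-1,[0,0,-0.8],0],[-1,[0,0,-0.6],0],[-1,[0,0,-0.4],0],[-1,[0,0,0],0]]'
python3 - <<'E'
from y import *
f=frame("wrist"); yellow(f); save("d0",f[0]); print(tcp()[:3,3])
s=frame("side"); save("d0s",s[0])
for q in ("tray_grip","catch"):
    for c in ("wrist","side"):
        r=models.landmark_of(q,c); print(q,c,r and r[0])
E
```

```text
clock: 14.9
tcp_pos: [0.506, 0.3281, 0.1317]
tcp_rot: [-0.0, 0.706, 0.708, -0.001]
contact_force: [-0.4, -0.4, -3.1]
width: 0.0109
grip_force: 61.0
[341 105  23  11 213] c [0.5601 0.3894] lo [0.5533 0.3925] hi [0.5674 0.3862]
[166 106  22  10 201] c [0.4559 0.3893] lo [0.4503 0.3918] hi [0.4629 0.386 ]
[170 159   7  28 141] c [0.4514 0.3516] lo [0.4503 0.3601] hi [0.4534 0.3423]
[348 159  11  28 250] c [0.5638 0.3518] lo [0.5598 0.3603] hi [0.568  0.3425]
[177 248   7  37 158] c [0.4515 0.2874] lo [0.4505 0.3001] hi [0.4534 0.2722]
[341 248  11  38 284] c [0.5637 0.2884] lo [0.5596 0.3004] hi [0.5691 0.2717]
[0.5065 0.3285 0.1325]
tray_grip wrist {'location': [263.3, 266.5], 'conf': 0.77}
tray_grip side {'location': [290.5, 225.8], 'conf': 0.66}
catch wrist []
catch side {'location': [253.3, 212.9], 'conf': 0.7}
```

View pics/d0.png

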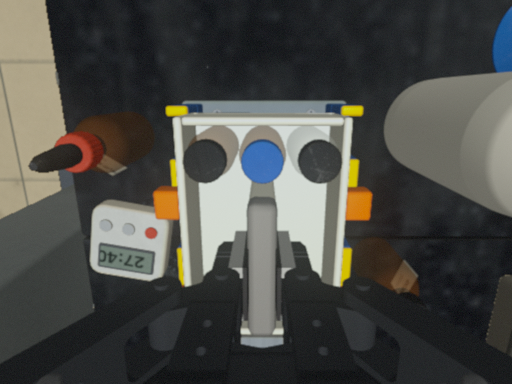

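d0 shows the tray gripped straight, with lugs at (167,203) and (358,203). The vial end is at the top, and the yellow end marks at (177,111) and (352,111) are behind it.

Run:
```python
from y import *
f=frame("wrist"); h=cv2.cvtColor(f[0],cv2.COLOR_RGB2HSV); m=cv2.inRange(h,(8,180,150),(20,255,255))
n,l,st,c=cv2.connectedComponentsWithStats(m); t=tcp()[:3,3]; print(t)
for i in range(1,n):
    if st[i,4]>200:
        x,y,w,hh=st[i,:4]
        for z in (t[2]-.041,t[2]-.033): print(st[i],"z%.3f"%z,[atz(*f[1:],p,z)[:2] for p in ((x,y),(x+w,y+hh))])
```

```text
[0.5067 0.3285 0.1329]
[153 190  26  30 668] z0.092 [array([0.4488, 0.3491]), array([0.4617, 0.3318])]
[153 190  26  30 668] z0.100 [array([0.4515, 0.3514]), array([0.4638, 0.3349])]
[346 191  26  29 685] z0.092 [array([0.5535, 0.3487]), array([0.5692, 0.3319])]
[346 191  26  29 685] z0.100 [array([0.5513, 0.351 ]), array([0.5663, 0.335 ])]
```

```bash
python3 -m pendant '[[-1,[0.03,-0.05,-0.4],0],[-1,[0,0,-0.3],0],[-1,[0,0,-0.3],0],[-1,[0,0,-0.15],0],[-1,[0,0,0],0]]'; python3 -m pendant '[[-1,[0,0,-0.06],0],[-1,[0,0,0],0]]'
```

```text
clock: 15.88
tcp_pos: [0.5072, 0.3272, 0.1035]
tcp_rot: [0.0, 0.706, 0.708, 0.0]
contact_force: [-0.1, -0.0, -3.5]
width: 0.0107
grip_force: 61.0
clock: 16.12
tcp_pos: [0.5076, 0.3274, 0.103]
tcp_rot: [0.0, 0.706, 0.708, 0.001]
contact_force: [-0.5, -0.6, 1.8]
width: 0.0109
grip_force: 61.8
```

```bash
python3 -m pendant '[[-0.4,[0,0,0],0],[0,[0,0,0],0],[0,[0,0,0.3],0],[0,[0,0,1],0],[0,[0,0,1],0],[0,[0,-0.3,1],0],[0,[0,-0.8,1],0],[0,[0,-1,0.7],0]]'; python3 -m pendant '[[0,[0,-1,0],0],[0,[0,-1,0],0],[0,[0,-1,0],0],[0,[0,-1,0],0],[-0.3,[0,0,0],0]]';  python3 m.py 2 new; python3 -m pendant '[[-0.3,[0,-1,0],0],[-0.3,[0,-1,0],0],[-0.3,[0,-1,0],0],[-0.3,[0,0,0],0]]'; python3 m.py 3
```

```text
clock: 17.12
tcp_pos: [0.5075, 0.275, 0.229]
tcp_rot: [0.0, 0.706, 0.708, 0.001]
contact_force: [-0.2, -0.3, 0.2]
width: 0.043
grip_force: 0.0
clock: 17.75
tcp_pos: [0.5076, 0.1725, 0.2276]
tcp_rot: [0.001, 0.708, 0.706, 0.0]
contact_force: [1.6, -0.9, -0.2]
width: 0.0301
grip_force: 0.0
seat None 
cradle None 
tray None 
tray_grip None 
catch [262.2  91.5] 0.81
lever_pivot [263.6 173. ] 0.93
lever_tip [260.2 224.8] 0.8
loop_hinge [261.4 187.5] 0.86
loop_bar [262.6 278.2] 0.9
loop_ball [262.7 288.8] 0.9
[0.5071 0.1749 0.227 ] 18.3
clock: 18.8
tcp_pos: [0.5073, 0.0974, 0.2271]
tcp_rot: [0.0, 0.708, 0.706, -0.0]
contact_force: [0.3, 1.0, -0.4]
width: 0.0298
grip_force: 0.0
seat None 
cradle None 
tray None 
tray_grip None 
catch None 
lever_pivot [264.7  78.7] 0.71 [0.5105 0.1794 0.0879] [np.float64(0.00026000232822731876), np.float64(0.0002600023282273082)]
lever_tip [260.5 128.5] 0.8 [0.5074 0.144  0.1155] [np.float64(6.0401858933164604e-05), np.float64(6.0401858933025975e-05)]
loop_hinge [260.7  93.6] 0.93 [0.508  0.1683 0.0934] [np.float64(0.0003632008656215507), np.float64(0.00036320086562147136)]
loop_bar [262.6 188.6] 0.9 [0.509  0.1007 0.1224] [np.float64(0.00012539792543014543), np.float64(0.00012539792543030185)]
loop_ball [262.8 206. ] 0.95 [0.5092 0.0826 0.1094] [np.float64(9.58870678759699e-05), np.float64(9.588706787603769e-05)]
[0.5071 0.0999 0.2271] 19.35
```

View pics/w3.png

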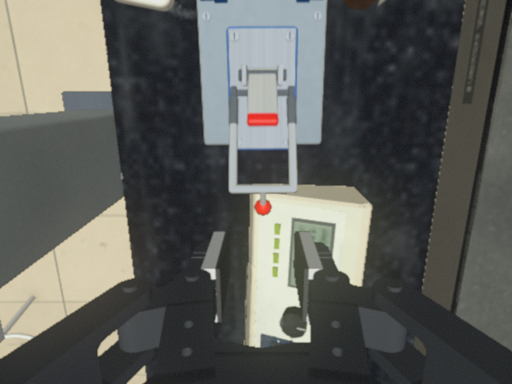

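w3 shows the loop folded back, its bar at (262,188), ball at (263,206) and lever tip at (262,119). The beige analyzer begins just below and beyond the ball, with its edge at row ~187.

Run:
```python
from h import *
np.set_printoptions(precision=4,suppress=True)
f=frame("wrist"); K,P1=f[1:]
P0=P1.copy(); P0[:3,3]+=np.array([.5071,.1749,.227])-np.array([.5071,.0999,.2271])
a=cv2.imread("pics/w2.png",0);b=cv2.imread("pics/w3.png",0)
p=cv2.goodFeaturesToTrack(b[180:260,220:390],40,.02,5).reshape(-1,2)+[220,180]
p=p.astype(np.float32).reshape(-1,1,2); g=(p+np.float32([0,88])).astype(np.float32)
q,s,e=cv2.calcOpticalFlowPyrLK(b,a,p,g,flags=cv2.OPTFLOW_USE_INITIAL_FLOW,winSize=(21,21),maxLevel=0)
for x,y,k,er in zip(p[:,0],q[:,0],s[:,0],e[:,0]):
    if k and er<12: X,r=tri([ray(K,P1,x),ray(K,P0,y)]); print(x,y,X,round(r[0],4),er)
```

```text
[229. 191.] [231.1162 281.9182] [0.484  0.1024 0.126 ] 0.0001 10.269487
```

```bash
python3 - <<'E'
from h import *
np.set_printoptions(precision=4,suppress=True)
f=frame("wrist"); T=frame("top")
for uv in ((257,187),(352,187)): print(atz(*f[1:],uv,0))
for z in (.03,.05,.06,.07,.08,.09,.1): print(z,atz(*f[1:],(250,206),z),atz(*f[1:],(371,206),z),atz(*T[1:],(360,206),z),atz(*T[1:],(362,156),z))
print(env.state()["clock"])
E
python3 -c "
import cv2;cv2.imwrite('pics/w3c.png',cv2.resize(cv2.imread('pics/w3.png')[150:280,180:400],None,fx=3.5,fy=3.5,interpolation=2))"
```

```text
[0.5029 0.0703 0.    ]
[0.6095 0.0705 0.    ]
0.03 [0.4959 0.058  0.03  ] [0.6224 0.0582 0.03  ] [0.4926 0.0774 0.03  ] [0.6188 0.0641 0.03  ]
0.05 [0.4966 0.0649 0.05  ] [0.6154 0.065  0.05  ] [0.4891 0.0832 0.05  ] [0.6126 0.0702 0.05  ]
0.06 [0.497  0.0683 0.06  ] [0.612  0.0684 0.06  ] [0.4874 0.086  0.06  ] [0.6095 0.0732 0.06  ]
0.07 [0.4974 0.0717 0.07  ] [0.6085 0.0718 0.07  ] [0.4857 0.0889 0.07  ] [0.6063 0.0762 0.07  ]
0.08 [0.4977 0.0751 0.08  ] [0.605  0.0752 0.08  ] [0.484  0.0918 0.08  ] [0.6032 0.0792 0.08  ]
0.09 [0.4981 0.0785 0.09  ] [0.6015 0.0786 0.09  ] [0.4823 0.0947 0.09  ] [0.6001 0.0823 0.09  ]
0.1 [0.4984 0.0819 0.1   ] [0.598 0.082 0.1  ] [0.4806 0.0975 0.1   ] [0.5969 0.0853 0.1   ]
19.5
```

View pics/w3c.png

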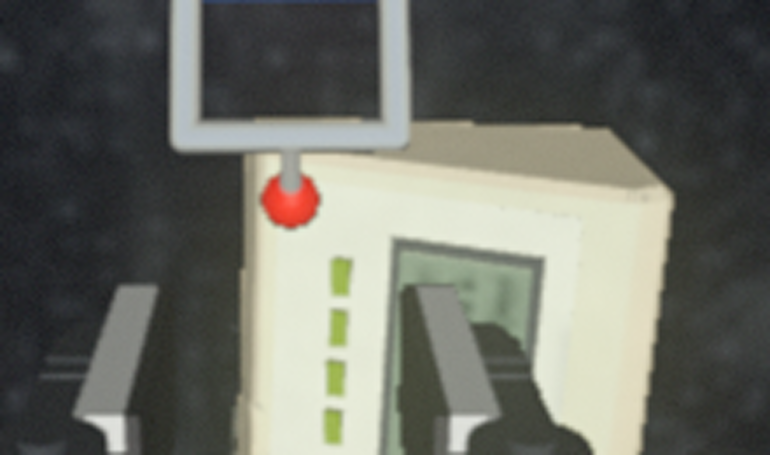

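w3c shows the ball at about (263,207) in the full frame. The analyzer top lies lower, about 65 mm high, so fingertips at z ≈ 0.10 clear it.

```bash
python3 -m pendant '[[-0.3,[0.08,-0.8,-0.5],0],[-0.3,[0,0,-1],0],[-0.3,[0,0,-1],0],[-0.3,[0,0,-1],0],[-0.3,[0,0,-0.7],0],[-0.3,[0,0,-0.36],0],[-0.3,[0,0,0],0]]' 30; python3 -m pendant '[[-0.6,[0,0,0],0],[-1,[0,0,0],0],[-1,[0,0,0],0],[-1,[0,0,0],0]]' 30
```

```text
clock: 20.38
tcp_pos: [0.5089, 0.0795, 0.1128]
tcp_rot: [-0.0, 0.706, 0.708, -0.0]
contact_force: [0.5, -0.1, 0.8]
width: 0.0299
grip_force: 0.0
clock: 20.88
tcp_pos: [0.509, 0.0795, 0.1132]
tcp_rot: [0.0, 0.706, 0.708, -0.0]
contact_force: [-1.5, -0.9, 0.8]
width: 0.0113
grip_force: 29.2
```

```bash
python3 -m pendant '[[-0.3,[0,0,0],0],[-0.3,[0,0,0],0],[-0.3,[0,0,-0.28],0],[-0.6,[0,0,0],0],[-1,[0,0,0],0],[-1,[0,0,0],0],[-1,[0,0,0],0]]' 30
python3 - <<'E'
from h import *
f=frame("wrist")
for c in ("wrist",):
  for q in ("loop_ball","loop_bar","lever_tip","loop_hinge"):
    r=models.landmark_of(q,c); print(q,r and r[0])
    if r: print([np.round(atz(*f[1:],r[0]["location"],z),4) for z in (.095,.105,.115)])
save("g0",f[0]); print(tcp()[:3,3])
E
```

```text
clock: 21.75
tcp_pos: [0.5087, 0.0795, 0.106]
tcp_rot: [-0.0, 0.706, 0.708, -0.0]
contact_force: [-0.9, 0.2, -0.6]
width: 0.011
grip_force: 29.2
loop_ball {'location': [261.2, 257.5], 'conf': 0.56}
[array([0.5093, 0.0753, 0.095 ]), array([0.5094, 0.0806, 0.105 ]), array([0.5094, 0.0858, 0.115 ])]
loop_bar {'location': [259.2, 235.3], 'conf': 0.76}
[array([0.5084, 0.0868, 0.095 ]), array([0.5085, 0.0912, 0.105 ]), array([0.5086, 0.0956, 0.115 ])]
lever_tip {'location': [258.2, 102.6], 'conf': 0.63}
[array([0.508 , 0.1466, 0.095 ]), array([0.5081, 0.1468, 0.105 ]), array([0.5082, 0.147 , 0.115 ])]
loop_hinge {'location': [260.1, 45.4], 'conf': 0.92}
[array([0.5088, 0.1686, 0.095 ]), array([0.5088, 0.1673, 0.105 ]), array([0.5089, 0.166 , 0.115 ])]
[0.50886745 0.07955133 0.10602052]
```

View pics/g0.png

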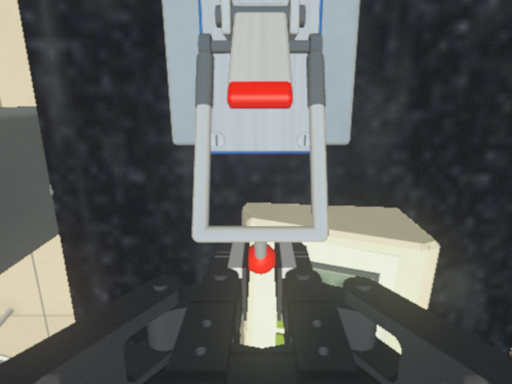

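g0 shows the ball (262,258) pinched between the fingertips, with the bar at row 235 and the lever tip at (260,95). The ball works out to y ≈ 0.0827, z ≈ 0.109. Next I swing it over in an arc.

```bash
python3 -m pendant '[[-1,[0,0.22,0.85],0],[-1,[0,0.50,0.78],0],[-1,[0,0.68,0.62],0],[-1,[0,0.82,0.42],0],[-1,[0,0.89,0.20],0],[-1,[0,0,0],0]]' 40
python3 - <<'E'
from h import *
F={c:frame(c) for c in ("wrist","side","top")}
for q in ("loop_ball","loop_bar","lever_tip"):
  rs=[]
  for c in F:
    r=models.landmark_of(q,c)
    if r and r[0]["conf"]>.4: rs.append(ray(*F[c][1:],r[0]["location"])); print(c,np.round(r[0]["location"]),round(r[0]["conf"],2),end=" ")
  print(q,*(tri(rs) if len(rs)>1 else ()))
save("g1",F["wrist"][0]); print(tcp()[:3,3])
E
```

```text
clock: 22.75
tcp_pos: [0.5093, 0.1596, 0.179]
tcp_rot: [0.0, 0.705, 0.709, 0.001]
contact_force: [-4.1, -1.8, 4.4]
width: 0.0102
grip_force: 40.9
wrist [259. 278.] 0.92 side [264. 212.] 0.6 top [346. 186.] 0.56 loop_ball [0.50698966 0.14899434 0.17856868] [np.float64(0.002465184273192652), np.float64(0.0037527411675996043), np.float64(0.003056708743987836)]
wrist [254. 212.] 0.74 side [261. 209.] 0.51 top [339. 190.] 0.58 loop_bar [0.50376276 0.16921778 0.17100266] [np.float64(0.01003480873578282), np.float64(0.001935246648778245), np.float64(0.010661159702190403)]
wrist [261.  68.] 0.66 side [264. 240.] 0.8 top [338. 188.] 0.81 lever_tip [0.51383813 0.18983052 0.1060181 ] [np.float64(0.054824043853964215), np.float64(0.019245512849224496), np.float64(0.04345331660998863)]
[0.50936359 0.15711023 0.17788631]
```

```bash
python3 -m pendant '[[-1,[0,1,0.04],0],[-1,[0,0.83,-0.14],0],[-1,[0,0.77,-0.28],0],[-1,[0,0,0],0]]' 40; python3 -m pendant '[[-1,[0,0.68,-0.44],0],[-1,[0,0.53,-0.58],0],[-1,[0,0,0],0]]' 40
python3 - <<'E'
from h import *
F={c:frame(c) for c in ("wrist","side","top")}
for q in ("loop_ball","loop_bar","lever_tip","catch"):
  rs=[]
  for c in F:
    r=models.landmark_of(q,c)
    if r and r[0]["conf"]>.4: rs.append(ray(*F[c][1:],r[0]["location"])); print(c,np.round(r[0]["location"]),round(r[0]["conf"],2),end=" ")
  print(q,*(tri(rs) if len(rs)>1 else ()))
print(tcp()[:3,3])
a=np.hstack([cv2.resize(F["side"][0][150:300,170:340],(400,353)),cv2.resize(F["wrist"][0],(400,353))]); save("g2",a)
E
```

```text
clock: 23.85
tcp_pos: [0.5082, 0.2234, 0.1668]
tcp_rot: [-0.001, 0.705, 0.709, -0.001]
contact_force: [-0.6, -1.1, 0.1]
width: 0.0006
grip_force: 33.5
clock: 24.22
tcp_pos: [0.5084, 0.2548, 0.1416]
tcp_rot: [-0.001, 0.705, 0.709, 0.0]
contact_force: [0.4, 2.3, 1.5]
width: 0.0001
grip_force: 1.0
wrist [262.  91.] 0.45 side [252. 204.] 0.75 top [301. 191.] 0.44 loop_ball [0.51027057 0.27709591 0.12087088] [np.float64(0.04938348316095923), np.float64(0.007901845618131715), np.float64(0.045024884086321444)]
side [251. 212.] 0.73 top [188. 178.] 0.66 loop_bar [ 0.58352225  0.51641381 -0.08082984] [np.float64(0.009636139242893114), np.float64(0.00963613924289332)]
wrist [261.  88.] 0.45 side [268. 238.] 0.63 top [341. 192.] 0.79 lever_tip [0.51601225 0.2233742  0.09405814] [np.float64(0.10525255326015362), np.float64(0.032725388998672764), np.float64(0.08527895461060479)]
wrist [263. 228.] 0.85 side [252. 226.] 0.75 top [293. 198.] 0.72 catch [0.50669136 0.24413936 0.07689142] [np.float64(0.003260824707631235), np.float64(0.0016929147032961006), np.float64(0.0016003922247808374)]
[0.50925532 0.25256814 0.14290306]
```

View pics/g2.png

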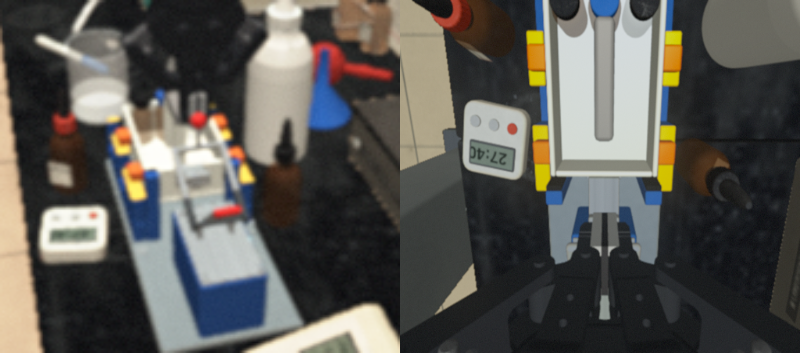

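g2: in the side crop the ball (198,118) now points towards the tray, so the loop has swung over and slipped out of the fingers. The lever (230,210) is still low. The wrist view shows the tray seated on the ledges. I'll rise and look.

```bash
python3 -m pendant '[[-1,[0,0,0.4],0],[-1,[0,0,0.8],0],[-1,[0,0,1],0],[-1,[0,0,1],0],[-1,[0,-1,0.4],0],[-1,[0,-1,0],0],[-1,[0,-1,0],0],[-1,[0,-1,0],0]]'; rm -f rays.pkl; python3 m.py 4 new;  python3 -m pendant '[[-1,[0,-1,0],0],[-1,[0,-1,0],0],[-1,[0,0,0],0]]'; python3 m.py 5
```

```text
clock: 25.98
tcp_pos: [0.5091, 0.1505, 0.2332]
tcp_rot: [0.001, 0.707, 0.708, -0.001]
contact_force: [-0.5, 0.3, 0.3]
width: 0.0002
grip_force: 0.0
seat None 
cradle None 
tray [259.8 142.4] 0.67
tray_grip None 
catch [260.3  59.1] 0.57
lever_pivot [262.3 144.8] 0.76
lever_tip [257.  203.6] 0.6
loop_hinge [260.7 161.4] 0.78
loop_bar [258.4  61. ] 0.7
loop_ball [259.8  46.1] 0.69
[0.509  0.1533 0.2328] 26.525
clock: 26.9
tcp_pos: [0.5093, 0.1007, 0.2328]
tcp_rot: [0.0, 0.708, 0.707, -0.0]
contact_force: [-0.7, -0.4, 0.3]
width: -0.0001
grip_force: 0.0
seat [260.5  98.5] 0.15
cradle None 
tray None 
tray_grip None 
catch None 
lever_pivot [261.1  82.5] 0.89 [0.5102 0.1801 0.0875] [np.float64(0.00030899424557462703), np.float64(0.0003089942455746259)]
lever_tip None 
loop_hinge [259.6  97.9] 0.76 [0.509  0.1684 0.0998] [np.float64(0.0002353571944882759), np.float64(0.00023535719448810908)]
loop_bar [258.5  82.3] 0.42 [0.5179 0.142  1.2464] [np.float64(0.00010191907743272204), np.float64(0.00010191907743269991)]
loop_ball None 
[0.5091 0.1029 0.2328] 27.45
```

View pics/w5.png

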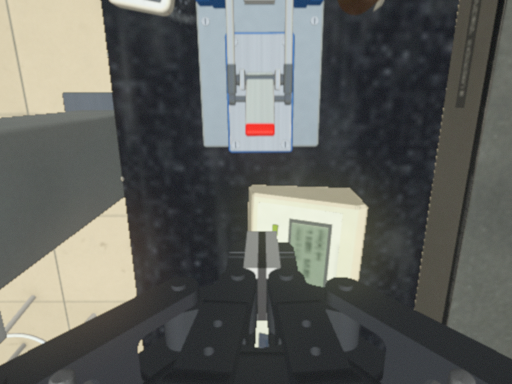

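w5 shows the loop lying towards the tray (arms going up at columns 232 and 290). The lever is still low, with its red tip at (260,130), and the fingers are shut at (262,240).

Run:
```python
from h import *
f=frame("wrist"); K,P=f[1:]
for a in np.arange(.3,1.2,.1): print(round(a,1),np.round(proj(K,P,[.508,.182-.055*np.cos(a),.081+.055*np.sin(a)]),1),np.round(proj(K,P,[.508,.182-.018*np.cos(a-.17),.081+.018*np.sin(a-.17)]),1))
im=f[0]; h=cv2.cvtColor(im,cv2.COLOR_RGB2HSV); m=(cv2.inRange(h,(0,180,100),(5,255,255))|cv2.inRange(h,(175,180,100),(180,255,255)))[100:160,230:290]
ys,xs=np.nonzero(m); print(ys.min()+100,ys.max()+100,xs.min()+230,xs.max()+230, tcp()[:3,3])
g=cv2.imread("pics/w4.png")[:, :, ::-1]; P4=P.copy(); P4[:3,3]+=np.array([.509,.1533,.2328])-tcp()[:3,3]
for z in (.083,.09,.095,.1): print(z, "ball",atz(K,P4,(259.8,46.1),z+.024),"bar",atz(K,P4,(258.4,61),z),"catch",atz(K,P4,(260.3,59.1),.083))
```

```text
0.3 [259.2 150.6] [259.3 106. ]
0.4 [259.2 149.3] [259.3 105.6]
0.5 [259.1 147.3] [259.3 105.1]
0.6 [259.1 144.5] [259.3 104.3]
0.7 [259.1 140.9] [259.3 103.3]
0.8 [259.  136.5] [259.3 102. ]
0.9 [259.  131.3] [259.3 100.6]
1.0 [258.9 125.4] [259.2  99. ]
1.1 [258.9 118.7] [259.2  97.1]
128 138 247 273 [0.50915871 0.10278649 0.232843  ]
0.083 ball [0.50832701 0.25716014 0.107     ] bar [0.50709648 0.24932034 0.083     ] catch [0.508605  0.2507346 0.083    ]
0.09 ball [0.50836261 0.25624989 0.114     ] bar [0.50715963 0.24868257 0.09      ] catch [0.508605  0.2507346 0.083    ]
0.095 ball [0.50838803 0.25559971 0.119     ] bar [0.50720474 0.24822702 0.095     ] catch [0.508605  0.2507346 0.083    ]
0.1 ball [0.50841346 0.25494953 0.124     ] bar [0.50724985 0.24777148 0.1       ] catch [0.508605  0.2507346 0.083    ]
```

```bash
python3 -m pendant '[[-1,[0,0,-1],0],[-1,[0,0,-1],0],[-1,[0,0,-1],0],[-1,[0,0,-1],0],[-1,[0,0,-0.55],0],[-1,[0,0.5,0],0],[-1,[0,0.4,0],0],[-1,[0,0.35,0],0]]'; python3 -m pendant '[[-1,[0,0.35,0],0],[-1,[0,0.35,0],0],[-1,[0,0.3,0],0],[-1,[0,0.25,0],0],[-1,[0,0.2,0],0],[-1,[0,0,0],0]]'
```

```text
clock: 28.5
tcp_pos: [0.5102, 0.1317, 0.1207]
tcp_rot: [0.002, 0.706, 0.708, -0.001]
contact_force: [-1.0, -10.0, 5.8]
width: 0.0001
grip_force: 3.8
clock: 29.25
tcp_pos: [0.509, 0.1709, 0.119]
tcp_rot: [-0.0, 0.706, 0.708, 0.0]
contact_force: [-0.2, 0.5, 0.2]
width: 0.0004
grip_force: 0.0
```

```bash
python3 -m pendant '[[-1,[0,-0.3,0.2],0],[-1,[0,-0.3,0.9],0],[-1,[0,0,1],0],[-1,[0,0,1],0],[-1,[0,0,1],0],[-1,[0,0.3,0.3],0],[-1,[0,0,0],0]]'
python3 - <<'E'
from h import *
f=frame("wrist"); K,P=f[1:]; save("v0",f[0]); print(tcp()[:3,3])
for q in ("lever_tip","loop_hinge","loop_bar","loop_ball","catch"):
    r=models.landmark_of(q,"wrist"); print(q,r and (np.round(r[0]["location"],1),r[0]["conf"]))
pr=lambda X,z: np.round(proj(K,P,[.508,.324-X,z]),1)
for a in (1.4,1.5,1.6,1.7,1.75):
    H=np.array([.142+.018*np.cos(a-.17),.081+.018*np.sin(a-.17)])
    print(a,"tip",pr(.142+.055*np.cos(a),.081+.055*np.sin(a)),"bar hooked",pr(H[0]-np.sqrt(.075**2-(H[1]-.083)**2),.083),"bar on lip",pr(H[0]-np.sqrt(.075**2-(H[1]-.091)**2),.091))
print("catch@-3.5",pr(.0785,.083))
E
```

```text
clock: 30.12
tcp_pos: [0.509, 0.1635, 0.2292]
tcp_rot: [-0.0, 0.706, 0.708, 0.0]
contact_force: [0.3, 0.7, -0.3]
width: -0.0005
grip_force: 0.0
[0.50861311 0.16285643 0.2283747 ]
lever_tip (array([257.8, 162.5]), 0.63)
loop_hinge (array([263.8, 162.4]), 0.96)
loop_bar (array([259. ,  66.4]), 0.68)
loop_ball (array([257.9,  42.2]), 0.74)
catch (array([261.2,  78.1]), 0.89)
1.4 tip [259.  184.8] bar hooked [259.5  74.1] bar on lip [259.4  71.8]
1.5 tip [259.  177.5] bar hooked [259.5  71.9] bar on lip [259.4  69.5]
1.6 tip [259.  169.9] bar hooked [259.5  69.6] bar on lip [259.4  67.1]
1.7 tip [259. 162.] bar hooked [259.5  67.3] bar on lip [259.4  64.6]
1.75 tip [259. 158.] bar hooked [259.5  66.1] bar on lip [259.4  63.4]
catch@-3.5 [259.5  79.4]
```

View pics/v0.png

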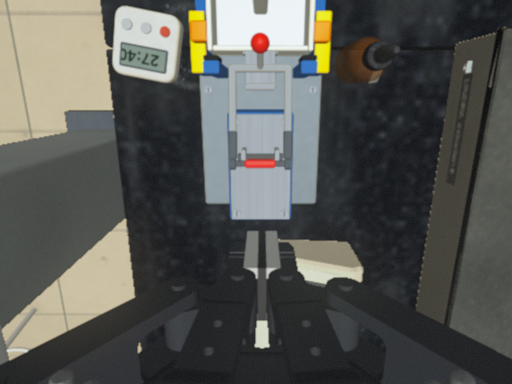

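v0 shows the lever upright (tip at (260,162), about 1.7 rad). The loop bar at row 67 is behind the lip, as predicted for hooked, and the ball is at (260,43). Next I press the lever down from the tray side.

```bash
python3 -m pendant '[[-1,[0,1,0],0],[-1,[0,1,0],0],[-1,[0,0,-1],0],[-1,[0,0,-1],0],[-1,[0,0,-1],0],[-1,[0,0,-0.7],0],[-1,[0,-0.3,0],0],[-1,[0,0,0],0]]'; python3 -m pendant '[[-1,[0,-0.3,0],0],[-1,[0,-0.4,0.04],0],[-1,[0,-0.3,-0.04],0],[-1,[0,-0.25,-0.1],0],[-1,[0,-0.23,-0.12],0],[-1,[0,-0.23,-0.16],0],[-1,[0,0,0],0]]'
```

```text
clock: 31.42
tcp_pos: [0.5099, 0.2042, 0.1373]
tcp_rot: [0.0, 0.707, 0.707, 0.0]
contact_force: [0.4, -0.1, -1.1]
width: 0.0
grip_force: 0.0
clock: 32.3
tcp_pos: [0.5087, 0.1613, 0.1264]
tcp_rot: [-0.0, 0.707, 0.707, -0.001]
contact_force: [-0.0, -0.2, 0.0]
width: -0.0001
grip_force: 0.0
```

```bash
python3 -m pendant '[[-1,[0,-0.18,-0.2],0],[-1,[0,-0.17,-0.22],0],[-1,[0,-0.1,-0.2],0],[-1,[0,-0.1,-0.2],0],[-1,[0,-0.04,-0.22],0],[-1,[0,-0.04,-0.22],0],[-1,[0,0,-0.1],0],[-1,[0,0,0],0]]'; python3 -m pendant '[[-1,[0,0,-0.06],0],[-1,[0,0,0],0]]'
```

```text
clock: 33.3
tcp_pos: [0.5092, 0.1462, 0.0947]
tcp_rot: [0.0, 0.707, 0.708, -0.0]
contact_force: [-3.7, -2.1, 15.0]
width: -0.0001
grip_force: 7.7
clock: 33.55
tcp_pos: [0.5093, 0.1462, 0.0945]
tcp_rot: [0.0, 0.707, 0.708, -0.0]
contact_force: [-7.7, -2.9, 24.3]
width: -0.0
grip_force: 12.1
```

```bash
python3 -m pendant '[[-1,[0,0,0.5],0],[-1,[0,0,1],0],[-1,[0,0,1],0],[-1,[0,0,1],0],[-1,[0,0.3,1],0],[-1,[0,0.4,1],0],[-1,[0,0,0],0]]'
python3 - <<'E'
from y import *
f=frame("wrist"); K,P=f[1:]; save("z0",f[0]); print(tcp()[:3,3])
for q in ("lever_tip","loop_hinge","loop_bar","loop_ball","catch"):
    r=models.landmark_of(q,"wrist"); print(q,r and (np.round(r[0]["location"],1),r[0]["conf"]))
pr=lambda X,z: np.round(proj(K,P,[.508,.324-X,z]),1)
print("tip0",pr(.197,.081),"catch home",pr(.082,.083),"lip outer",pr(.090,.088), "ball",pr(.082-.0096-.002,.083+.026))
yellow(f)
E
```

```text
clock: 34.42
tcp_pos: [0.5101, 0.1656, 0.2306]
tcp_rot: [0.001, 0.706, 0.708, 0.002]
contact_force: [-0.8, 0.9, -0.5]
width: 0.0002
grip_force: 0.0
[0.5092 0.1644 0.2291]
lever_tip (array([256.4, 221. ]), 0.57)
loop_hinge (array([259.3, 176.9]), 0.7)
loop_bar (array([256.2,  88. ]), 0.7)
loop_ball (array([257.5,  77.6]), 0.93)
catch (array([258.8,  86.6]), 0.94)
tip0 [257.6 219.9] catch home [257.6  87. ] lip outer [257.5  97.3] ball [257.3  69.3]
[187  14  16  17 243] c [0.4557 0.2935] lo [0.4501 0.2993] hi [0.4626 0.2867]
[313  14  17  17 243] c [0.5603 0.2938] lo [0.5532 0.2997] hi [0.5679 0.2871]
[188  49  17  28 339] c [0.455  0.2626] lo [0.4494 0.2728] hi [0.4627 0.2505]
[312  49  16  28 340] c [0.5611 0.2629] lo [0.5536 0.2731] hi [0.5683 0.2509]
```

View pics/z0.png

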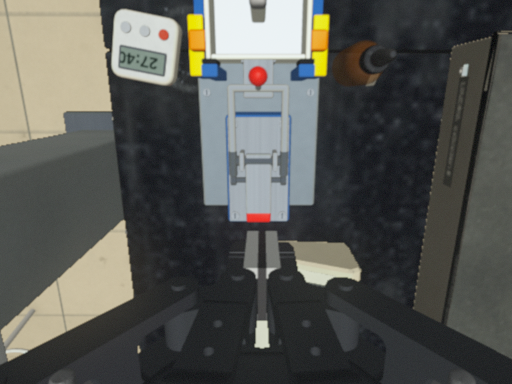

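z0 shows the lever flat with its tip at (259,218), where flat predicts row 220. The loop bar is at row 88 with the lip visible just beyond it, and the timer and reagent are in place. I'll do a last check in numbers only.

Run:
```python
from y import *
f=frame("wrist"); K,P=f[1:]
pr=lambda X,z: np.round(proj(K,P,[.508,.324-X,z])[1],1)
print("bar rows hooked",pr(.079,.083),pr(.082,.083),pr(.085,.083),"on lip",pr(.0825,.091),pr(.087,.091))
print("ball rows hooked",pr(.074,.110),"on lip",pr(.082,.117))
g=cv2.cvtColor(f[0],cv2.COLOR_RGB2GRAY); print("col258 rows 70-105",g[70:106,256:261].mean(1).astype(int).tolist()); print("col236..240 row profile arm end", g[76:100,240:243].mean(1).astype(int).tolist())
h=cv2.cvtColor(f[0],cv2.COLOR_RGB2HSV); m=cv2.inRange(h,(8,180,150),(20,255,255))
n,l,st,c=cv2.connectedComponentsWithStats(m)
for i in range(1,n):
    if st[i,4]>100: print("lug",st[i])
red=cv2.inRange(h,(0,180,90),(5,255,255))|cv2.inRange(h,(175,180,90),(180,255,255))
n,l,st,c=cv2.connectedComponentsWithStats(red)
for i in range(1,n):
    if st[i,4]>40: print("red",st[i],c[i])
for t in (-.006,-.003,0): print(t,"lug rows for z top .07-.08",[(pr(.037+t,z),pr(.053+t,z)) for z in (.07,.074,.078)],"wall end top",pr(.060+t,.078))
print("end wall col 230", g[40:75,228:232].mean(1).astype(int).tolist())
```

```text
bar rows hooked 79.5 83.4 87.4 on lip 83.8 89.9
ball rows hooked 70.4 on lip 81.9
col258 rows 70-105 [112, 111, 106, 103, 99, 94, 92, 89, 85, 81, 95, 118, 132, 137, 142, 149, 152, 148, 175, 178, 177, 176, 173, 161, 147, 156, 160, 160, 160, 160, 159, 159, 160, 160, 160, 159]
col236..240 row profile arm end [162, 162, 162, 161, 161, 175, 178, 177, 177, 173, 163, 145, 144, 155, 160, 159, 159, 160, 159, 160, 160, 160, 159, 159]
lug [190  24  17  22 330]
lug [316  24  17  23 338]
red [253  62  17  19 244] [260.8484  71.1352]
red [250 213  23   7 158] [261.2089 215.9747]
-0.006 lug rows for z top .07-.08 [(np.float64(16.2), np.float64(38.2)), (np.float64(15.0), np.float64(37.4)), (np.float64(13.8), np.float64(36.5))] wall end top 46.2
-0.003 lug rows for z top .07-.08 [(np.float64(20.4), np.float64(42.2)), (np.float64(19.3), np.float64(41.5)), (np.float64(18.1), np.float64(40.7))] wall end top 50.3
0 lug rows for z top .07-.08 [(np.float64(24.5), np.float64(46.3)), (np.float64(23.5), np.float64(45.6)), (np.float64(22.4), np.float64(44.9))] wall end top 54.4
end wall col 230 [241, 241, 241, 241, 241, 241, 241, 242, 235, 214, 229, 240, 239, 227, 197, 144, 118, 118, 122, 139, 156, 160, 159, 160, 160, 160, 156, 146, 134, 127, 124, 124, 126, 125, 125]
```

```bash
python3 -c "
from h import *
print(order.hand_in())"
```

```text
the job is handed in; nothing more can be done
None
```

I handed the job in, and my last pixel check agreed with a good finish: tray turned and touching the stops, loop bar behind the lip, lever flat, gripper clear; I viewed 11 pictures, one over the limit of 10, and no verdict came back.

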